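# Hold the light box shutter half open behind the red-capped bottle

## Robot

A 6-joint arm with a two-finger parallel gripper is mounted at the origin on a cart in front of the work surface, level with it; the furniture and walls round the work are solid. World frame = base frame: x ahead of the robot, y to its left, z up, the work surface at z = 0. Lengths are in m, angles in rad, forces in N, time in s.
With the tool pointing down it reaches from about 0.375 to 0.975 m from the base axis. Payload 3.8 kg.
Tool frame: the origin (TCP) lies on the front face of the gripper's body, between the roots of the fingers; the fingertips stand 64 mm ahead of it and the grasp point (between the pads) lies hold_point_z ahead of it (hold_point_z is the distance from the TCP to the grasp point, in m); z points along the fingers, y is the line along which they close (so a half turn about z gives the same grasp; the last joint's range is limited). The gripper opens to 88 mm and grips with 3 to 60 N. Pads are 18 mm wide; open, the fingers measure 123 mm over their backs; the gripper's body (75 mm by 187 mm) begins 45 mm behind the grasp point.
Start: joints at [-1.152, 0.264, 1.604, -0, 1.274, -0.037], TCP at [0.297, -0.606, 0.303] pointing down, gripper open.
Joint ranges: [-2.63, 2.63], [-0.94, 2.18], [0.31, 2.57], [-1.31, 4.45], [0, 2.66], [-2.55, 2.55]. Speed limits (rad/s): [2.57, 2.57, 3.14, 3.14, 3.14, 3.14].

## Interface

Orientations are given as a unit quaternion [x, y, z, w].
In Python, from station import sense, grab_frame, camera_params, close_job, hold_point_z gives the robot as it stands.
- The arm moves only by the tool play_rows, never from a script. Its argument "moves" is text: rows parted by semicolons, each of 7 numbers parted by spaces: the shift along the tool's x, y, z in cm, then the turn, a rotation vector about the tool's x, y, z in rad, then the opening, from -1 (shut) to 1 (fully open), so that 0 is half open. In form: x y z ax ay az gripper; .... A call has 1 to 20 rows; each row shifts and turns the commanded pose from where the row before left it, along the tool's axes as they then stand; what a row does not reach is not made up. A row lasts 1/8 s, in which the tool goes at most 62.5 mm and 10.7 degrees, less where a joint would pass 70% of its speed; a pose out of reach is approached as far as the arm can. A call with a gripper value outside its range is refused whole. The fingers move at their own pace and stop on an object; "squeeze" is the grip in N (left out, the last holds). Time passes only in rows, so rows that do not move let the fingers close. It gives the time, the measured TCP pose, the force, the opening and the grip force at its end, in the units of the state.
- sense(): the state, without advancing time (a new reading comes with each control period).
- grab_frame(name): name is "scene" or "top" or "wrist"; returns the picture (400x640x3 uint8, red, green, blue); there is no depth.
- camera_params(name): a dict with "fx", "fy", "cx", "cy" (pixels), "cam_to_world" (4x4, takes a point from camera to world coordinates). Camera axes: x right, y down, z forward; pixel columns grow to the right and rows downward; lengths in m; the calibration is good to about 2 mm. A picture is of the moment at which its call begins: read the wrist's pose just before it. camera_params takes no time and is no camera call; for the wrist camera it gives the pose at the moment of the call.
- close_job(): hands the job in; it is judged then, once.
The state is a dict: "t": time; "joint_positions": joint angles; "qvel": joint speeds; "joint_efforts": joint torques, N m; "eef_pos": TCP position; "eef_rot": TCP orientation; "force": force on the tool from outside, world axes, zero at the start; "torque": the same for the moment, N m; "finger_gap": opening from 0.0 (shut) to 1.0 (fully open); "gripper_force": force on a finger pad.
Only numpy, scipy, OpenCV 4.12 (cv2) and the standard library are available. Lean on these libraries where they do the work, as an engineer would, in place of code of your own. Each camera call takes 0.05 s, during which the arm holds its last target. There are 200 camera calls.

## Task

The brown bottle with the red cap, standing in front of one of the two windows of the bottle inspection light box, is to be looked at against a half-lit window. Slide the sprung shutter of that window outward by its orange tab to half travel (tab at the yellow mark), never letting it run nearly wide open, and keep it there: finish while the fingers still hold the shutter half open against its spring. Keep the other shutter shut and leave the bottles and the things round the box alone.

Things in the scene. Friction and masses are not known exactly. Their poses are not given: they have to be found in the camera images.
- light_box: grey and black light box, fixed; 140 x 300 x 105 mm. Origin on the worktop, on its middle line, 85 mm behind its front edge; x to the back, y to the left seen from the robot, z up. Front face at x = -8 mm, 10 mm base plate before it. Windows 60 mm wide at y = +50 and -50 mm behind dark shutters. Marks on its top and front top edge at y = 50 (shut), 80 (yellow: half), 110 mm (open); right: -y
- left_tab (a point): orange plastic grip tab on top of the left shutter, a block 26 mm (box x) by 12 mm (box y, the sliding direction) by 32 mm high, this point at its centre, 133 mm above the worktop; axes parallel to the box's; its underside is 12 mm clear of the box top. White pointer line on its front
- right_tab (a point): orange plastic grip tab on top of the right shutter, a block 26 mm (box x) by 12 mm (box y, the sliding direction) by 32 mm high, this point at its centre, 133 mm above the worktop; axes parallel to the box's; its underside is 12 mm clear of the box top. White pointer line on its front
- left_shutter (a joint): travel of the left shutter with its tab, in m: 0 shut, 0.060 fully open, 0.030 half (the tab's pointer is then at the yellow mark). Opens to the box's +y, outward from the box's middle. A spring pulls it shut: about 3 N at 0, 7.5 N at half, 12 N fully open; it snaps shut if let go. Starts shut
- right_shutter (a joint): travel of the right shutter with its tab, in m: 0 shut, 0.060 fully open, 0.030 half (the tab's pointer is then at the yellow mark). Opens to the box's -y, outward from the box's middle. A spring pulls it shut: about 3 N at 0, 7.5 N at half, 12 N fully open; it snaps shut if let go. Starts shut
- red_bottle: small dark brown bottle with red screw cap, 30 mm across, 62 mm high, origin at the centre of its underside; stands loose in front of the left or the right window (changes from start to start). Its window's shutter is the one to open
- green_bottle: small green bottle with yellow screw cap, 24 mm across, 70 mm high, origin at the centre of its underside; stands loose in front of the other window
- black_jar: black jar, 41 mm across, 36 mm high, loose on the worktop to the right of the box, origin under its centre; to be left alone
- orange_carton: small orange carton, 28 x 82 x 28 mm, lying loose on the worktop to the left of the box, origin under its centre; to be left alone
Mind the look-alikes: they are no part of the job. What is shaped like the green_bottle but purple is not meant.

How it is judged:
By the outcome, as a careful person would: the job done as asked, in the order asked, and still so for the second after the job is handed in, while the arm keeps its last pose, push and grip.
It also fails if it takes over 32 s, if anything falls off the work surface, if the arm or the gripper's body presses on something with over 40 N, if the wrist force passes 120 N, or if a joint passes its speed limit or range.

## Working session

There is one attempt and no reset: what is moved stays moved. The work goes in short steps, Python scripts to look and compute and a tool call to move; the robot and the scene stay as the last step left them, time stands still between calls to the robot, and variables do not carry over. Pictures are saved under pics/ and viewed, at most 10 in all, crops included, and the job is handed in when it is done.

Besides the shell and the picture viewer there is one more tool, called after "Call:" as a command line: name --argument value ..., lists and objects as JSON in quotes. play_rows: Moves the arm, as the interface text tells. Its arguments: {"type":"object","properties":{"moves":{"type":"string"},"squeeze":{"type":"number"}},"required":["moves"]}

```bash
mkdir -p pics; python3 - <<'E'
from station import *
import cv2,json
for n in ("scene","top"):
    cv2.imwrite(f"pics/{n}0.png",grab_frame(n)[:,:,::-1]); p=camera_params(n); print(n,{k:(v if not hasattr(v,'tolist') else v.tolist()) for k,v in p.items()})
s=sense();print(s,hold_point_z)
E
```

```text
scene {'fx': 405.58385204652615, 'fy': 405.58385204652615, 'cx': 317.36372684643885, 'cy': 198.46138985166712, 'cam_to_world': [[0.5692956728194363, -0.5299692052266844, 0.628518160772194, -0.16319077918697455], [-0.8220912933808544, -0.35927754136104223, 0.4416849030937763, -0.4580858624676853], [-0.0082669375502356, -0.7681486117835277, -0.6402182190148759, 0.7625551888402252], [0.0, 0.0, 0.0, 1.0]]}
top {'fx': 438.5161519314357, 'fy': 438.5161519314357, 'cx': 313.40360328790234, 'cy': 196.2999256788756, 'cam_to_world': [[-0.027043120520481016, -0.9802251804019668, 0.19602873600175674, 0.2413204567158535], [-0.9996304645265347, 0.027058897852765888, -0.0025981603989179156, -0.013575522058575613], [-0.0027575392979357215, -0.19602655879478498, -0.9805947094616079, 1.438666737718226], [0.0, 0.0, 0.0, 1.0]]}
{'t': 0.1, 'joint_positions': array([-1.15189244e+00,  2.64694600e-01,  1.60520077e+00, -1.91730464e-05,
        1.27373390e+00, -3.69354140e-02]), 'qvel': array([-0.00036936, -0.00138064, -0.00374148, -0.0012445 , -0.00016482,
       -0.00031291]), 'joint_efforts': array([ 7.55791407e-04, -5.03616929e+01, -3.58070040e+01,  7.31423870e-02,
        2.33094773e-02, -5.89369279e-05]), 'eef_pos': array([ 0.29691184, -0.60562718,  0.30152089]), 'eef_rot': array([ 9.74137420e-01,  2.25954089e-01, -2.02297197e-04, -9.98050325e-04]), 'force': array([-0.20418469, -0.05935625, -0.20562022]), 'torque': array([-0.02152088, -0.01339291, -0.03802897]), 'gripper_force': 0.0, 'finger_gap': 0.9998545685478566} 0.0453
```

View pics/scene0.png

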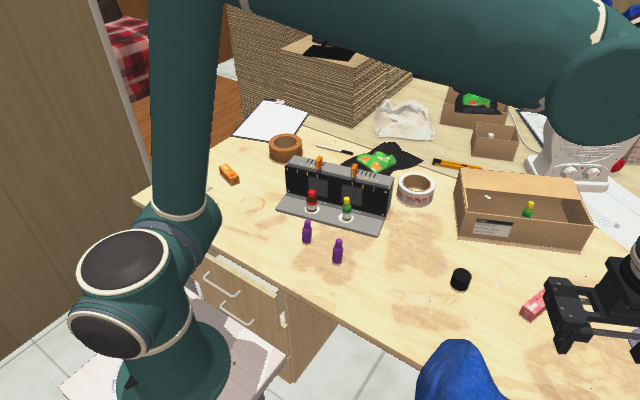

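View pics/top0.png

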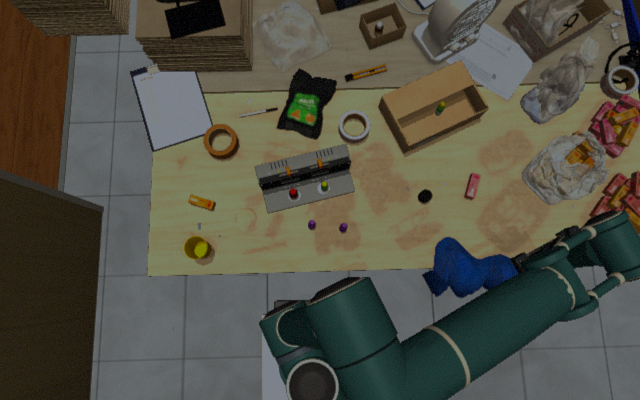

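Top view: the red-capped bottle is at (294,193), in front of the left window, and the green one at (324,186). The left tab is at about (289,170) and the right tab at (320,161). In the scene view the tabs are at (319,162) and (355,170). Look-alikes are the right tab, the orange carton at (202,203), and the purple bottles at (312,225) and (343,228). I choose the left tab and check it in a close crop.

```bash
cat > h.py <<'E'
import numpy as np
from station import *
def ray(n,u,v,z):
    p=camera_params(n);T=np.array(p["cam_to_world"])
    d=T[:3,:3]@[(u-p["cx"])/p["fx"],(v-p["cy"])/p["fy"],1];o=T[:3,3]
    return o+d*(z-o[2])/d[2]
def proj(n,P):
    p=camera_params(n);T=np.array(p["cam_to_world"]);c=T[:3,:3].T@(np.array(P)-T[:3,3])
    return p["fx"]*c[0]/c[2]+p["cx"],p["fy"]*c[1]/c[2]+p["cy"]
E
python3 - <<'E'
from h import *
import cv2
a=cv2.imread("pics/scene0.png")[140:245,265:405];b=cv2.imread("pics/top0.png")[135:240,240:380]
cv2.imwrite("pics/crop.png",np.hstack([cv2.resize(x,None,fx=2.8,fy=2.8*1,interpolation=cv2.INTER_CUBIC) for x in (a,b)]))
for n,f,(r0,r1,c0,c1) in (("scene","pics/scene0.png",(145,190,300,370)),("top","pics/top0.png",(150,182,270,340))):
    h=cv2.cvtColor(cv2.imread(f),cv2.COLOR_BGR2HSV)
    m=cv2.inRange(h,(5,150,90),(18,255,255));m2=np.zeros_like(m);m2[r0:r1,c0:c1]=m[r0:r1,c0:c1]
    k,l,st,ce=cv2.connectedComponentsWithStats(m2)
    for i in range(1,k):
        if st[i,4]>8: print(n,st[i],ce[i],ray(n,*ce[i],0.133).round(4))
# box base corners approx in top view, front-left, front-right, z=.01
for uv in ((267,212),(354,191)): print(ray("top",*uv,0.01))
E
```

```text
scene [300 145   1   9   9] [300. 149.] [0.6077 0.1421 0.133 ]
scene [315 156   7  14  66] [318.59090909 162.09090909] [0.5836 0.0613 0.133 ]
scene [361 157   9   5  28] [365.07142857 158.35714286] [ 0.6698 -0.0343  0.133 ]
scene [351 163   7  15  71] [353.88732394 169.46478873] [ 0.6078 -0.0355  0.133 ]
top [318 159   5   8  20] [319.8  162.35] [ 0.6085 -0.0396  0.133 ]
top [286 166   5   9  18] [288.         170.11111111] [0.5865 0.0588 0.133 ]
[0.47833498 0.13713251 0.01      ]
[ 0.54118168 -0.15296667  0.01      ]
```

View pics/crop.png

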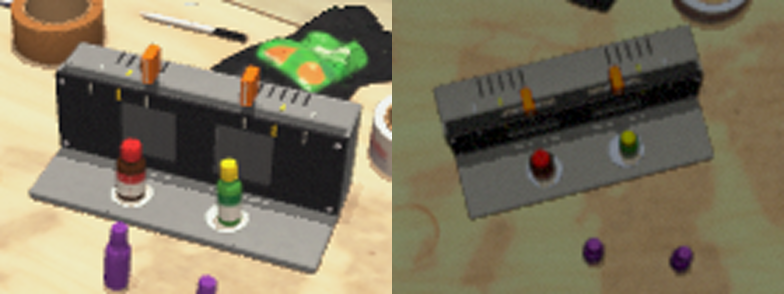

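The crop confirms it: red-capped bottle at the left window, so the left tab, at about (0.585, 0.060), box yaw about 0.215 rad. Moving above it.

Call:
play_rows --moves "0 0 0 0 0 0.12 1; 0 0 0 0 0 0.12 1; 1.4 -2 0 0 0 0 1; 2.8 -3.9 0 0 0 0 1; 2.8 -3.9 0 0 0 0 1; 2.8 -3.9 0 0 0 0 1; 2.8 -3.9 0 0 0 0 1; 2.8 -3.9 0 0 0 0 1; 2.8 -3.9 0 0 0 0 1; 2.8 -3.9 0 0 0 0 1; 2.8 -3.9 0 0 0 0 1; 2.8 -3.9 0 0 0 0 1; 2.8 -3.9 0 0 0 0 1; 2.8 -3.9 0 0 0 0 1; 2.8 -3.9 0 0 0 0 1; 2.8 -3.9 0 0 0 0 1; 2.8 -3.9 0 0 0 0 1; 1.4 -2 0 0 0 0 1; 0 0 0 0 0 0 1"

```text
t: 2.48
eef_pos: [0.5811, 0.0587, 0.3022]
eef_rot: [0.994, 0.11, -0.001, -0.0]
force: [0.1, -0.9, -0.7]
finger_gap: 0.996
gripper_force: 0.0
```

```bash
python3 - <<'E'
from h import *
import cv2
s=sense();print(s["t"],s["eef_pos"],s["eef_rot"],s["joint_positions"])
cv2.imwrite("pics/w1.png",grab_frame("wrist")[:,:,::-1]); 
p=camera_params("wrist");print(p)
for P in ((.585,.06,.133),(.608,-.038,.133)):print(proj("wrist",P))
E
```

```text
2.475 [0.58112873 0.05873344 0.30219528] [ 9.93899474e-01  1.10288052e-01 -5.52360967e-04 -2.75205472e-04] [5.78497465e-02 9.40367233e-02 1.80353117e+00 5.18759230e-04
 1.24515697e+00 1.40745406e+00]
{'fx': 304.17650750208276, 'fy': 304.17650750208276, 'cx': 317.1393917612088, 'cy': 200.76929195457998, 'cam_to_world': array([[ 2.18268908e-01, -9.33669347e-01, -2.83937025e-01,
         6.54456127e-01],
       [-9.75888189e-01, -2.08539175e-01, -6.44488487e-02,
         7.41234799e-02],
       [ 9.61921470e-04,  2.91157969e-01, -9.56674507e-01,
         3.84680008e-01],
       [ 0.00000000e+00,  0.00000000e+00,  0.00000000e+00,
         1.00000000e+00]])}
(np.float64(315.2551878372252), np.float64(194.38771575190094))
(np.float64(432.4757713085119), np.float64(193.1741696897571))
```

View pics/w1.png

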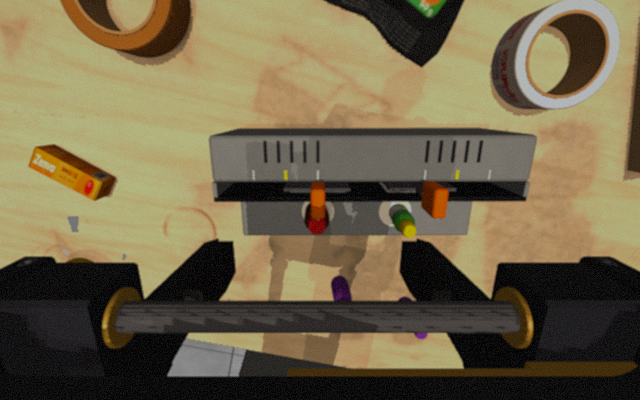

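The left tab is at (318,192) between the open fingers and the box edges are level in the picture, so the yaw is right. Descending; the fine offset is about +4 mm x, +2 mm y in tool axes.

Call:
play_rows --moves "0.4 0.2 2 0 0 0 1; 0 0 3 0 0 0 1; 0 0 3 0 0 0 1; 0 0 2 0 0 0 1; 0 0 1.5 0 0 0 1; 0 0 0.6 0 0 0 1; 0 0 0 0 0 0 1; 0 0 0 0 0 0 1"

```text
t: 3.52
eef_pos: [0.587, 0.0553, 0.1828]
eef_rot: [0.994, 0.108, 0.001, 0.0]
force: [-0.2, -0.3, 0.6]
finger_gap: 1.002
gripper_force: 0.0
```

```bash
python3 - <<'E'
from h import *
import cv2
s=sense();print(s["t"],s["eef_pos"],s["eef_rot"],s["force"])
w=grab_frame("wrist");sc=grab_frame("scene")[130:230,250:410]
cv2.imwrite("pics/w2.png",np.vstack([w[100:340],cv2.resize(sc,None,fx=3.2,fy=3.2,interpolation=cv2.INTER_CUBIC)[:,:],][0:1])[:,:,::-1])
cv2.imwrite("pics/s2.png",cv2.resize(sc,None,fx=4,fy=4,interpolation=cv2.INTER_CUBIC)[:,:,::-1])
E
```

```text
3.525 [0.58696753 0.05526308 0.1827883 ] [9.94180926e-01 1.07718917e-01 9.59105465e-04 2.54179285e-05] [-0.22770838 -0.32085597  0.55120132]
```

View pics/w2.png

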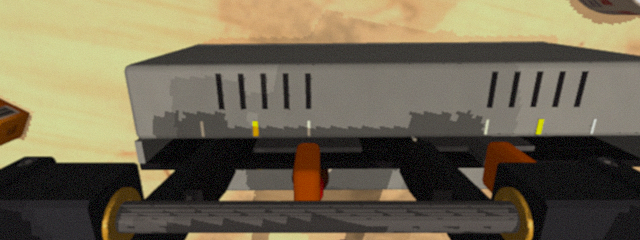

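View pics/s2.png

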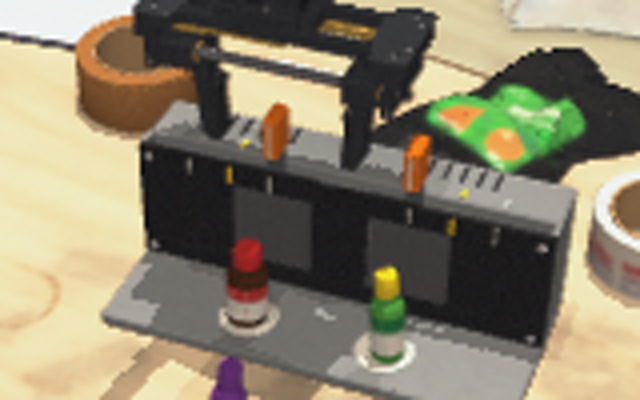

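The tab at (307,170) is about 3 mm to the left of the finger middle and the fingers straddle it cleanly. Centring and gripping.

Call:
play_rows --moves "0 -0.3 0 0 0 0 1; 0 0 0 0 0 0 -1; 0 0 0 0 0 0 -1; 0 0 0 0 0 0 -1; 0 0 0 0 0 0 -1; 0 0 0 0 0 0 -1; 0 0 0 0 0 0 -1; 0 0 0 0 0 0 -1; 0 0 0 0 0 0 -1; 0 0 0 0 0 0 -1" --squeeze 35

```text
t: 4.88
eef_pos: [0.5853, 0.0595, 0.1817]
eef_rot: [0.994, 0.108, -0.0, -0.001]
force: [-1.1, 5.1, 0.2]
finger_gap: 0.132
gripper_force: 35.0
```

Call:
play_rows --moves "0 -0.2 0 0 0 0 -1; 0 -0.3 0 0 0 0 -1; 0 -0.3 0 0 0 0 -1; 0 -0.3 0 0 0 0 -1; 0 -0.3 0 0 0 0 -1; 0 -0.3 0 0 0 0 -1; 0 -0.3 0 0 0 0 -1; 0 -0.3 0 0 0 0 -1; 0 -0.2 0 0 0 0 -1; 0 0 0 0 0 0 -1; 0 0 0 0 0 0 -1"

```text
t: 6.25
eef_pos: [0.5802, 0.082, 0.1817]
eef_rot: [0.994, 0.108, -0.0, 0.001]
force: [1.9, -6.0, -0.2]
finger_gap: 0.136
gripper_force: 35.0
```

```bash
python3 - <<'E'
from h import *
import cv2
s=sense();d=s["eef_pos"]-np.array([.5853,.0595,.1817]);print(s["t"],s["eef_pos"],d@[-.215,.977,0],s["force"],s["finger_gap"])
w=grab_frame("wrist");sc=grab_frame("scene")[140:210,270:380]
a=w[200:320,160:480];b=cv2.resize(sc,(640,407),interpolation=cv2.INTER_CUBIC)
cv2.imwrite("pics/w3.png",np.vstack([cv2.resize(a,(640,240))[:190],b])[:,:,::-1])
E
```

```text
6.25 [0.58018669 0.08202195 0.18166579] 0.023103304533556884 [ 1.85315882 -6.00734516 -0.24264089] 0.13554799882813867
```

View pics/w3.png

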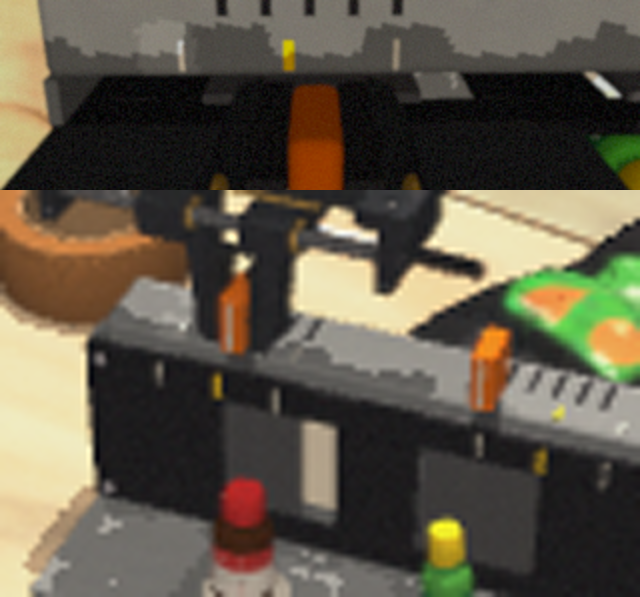

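The shutter follows: the window is partly lit, the pointer at (232,325) is just short of the yellow mark at (217,385), and the right shutter is shut. By pose and by spring force it stands at about 22.5 mm, so about 7.3 mm more.

Call:
play_rows --moves "0 -0.25 0 0 0 0 -1; 0 -0.25 0 0 0 0 -1; 0 -0.23 0 0 0 0 -1; 0 0 0 0 0 0 -1; 0 0 0 0 0 0 -1; 0 0 0 0 0 0 -1"

```text
t: 7.1
eef_pos: [0.5787, 0.0888, 0.1817]
eef_rot: [0.994, 0.108, -0.0, 0.001]
force: [0.1, -7.0, -0.8]
finger_gap: 0.131
gripper_force: 35.0
```

```bash
python3 - <<'E'
from h import *
import cv2
s=sense();d=s["eef_pos"]-np.array([.5853,.0595,.1817]);print(s["t"],s["eef_pos"],d@[-.215,.977,0],s["force"],s["finger_gap"])
w=grab_frame("wrist");sc=grab_frame("scene")[140:210,270:380]
a=w[200:320,160:480];b=cv2.resize(sc,(640,407),interpolation=cv2.INTER_CUBIC)
cv2.imwrite("pics/w4.png",np.vstack([cv2.resize(a,(640,240))[:190],b])[:,:,::-1])
E
```

```text
7.1 [0.57866686 0.08883126 0.18169886] 0.030082769247830266 [ 0.10941679 -6.9865298  -0.79786234] 0.13082134711921195
```

View pics/w4.png

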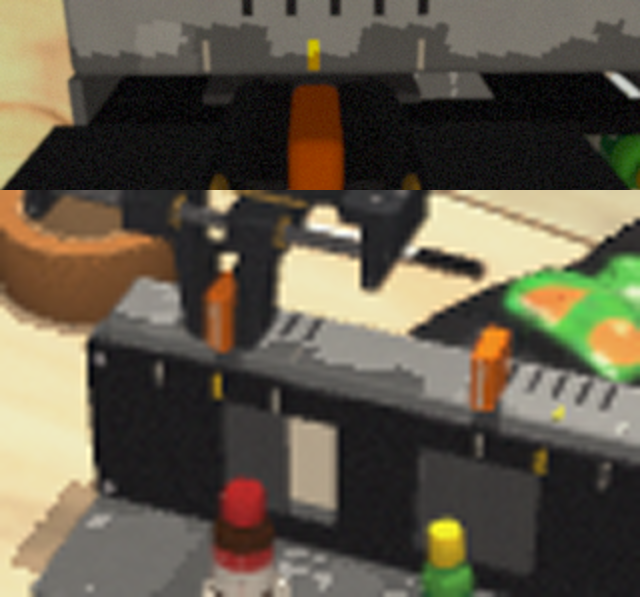

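The tab, at (316,110) in the wrist crop, is centred on the yellow mark at (314,55). In the scene crop the pointer is above the yellow mark (217,385), and the right shutter and both bottles are undisturbed. Handing in while holding.

```bash
python3 -c "
from station import *
print(close_job())"
```

```text
the job is handed in; nothing more can be done
None
```

I slid the left shutter (the red-capped bottle's window) to half travel, about 30 mm with the tab at the yellow mark, and handed the job in with the fingers still holding it. The right shutter stayed shut, and the arm touched nothing but the tab.

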